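# Lay down a castor wheel against the bench stop

### The arm

A 6-joint arm with a two-finger parallel gripper is mounted at the origin on the work surface. World frame = base frame: x ahead of the robot, y to its left, z up, the work surface at z = 0. Lengths are in m, angles in rad, forces in N, time in s.
With the tool pointing down it reaches from about 0.425 to 0.95 m from the base axis. Payload 3.5 kg.
Tool frame: the origin (TCP) lies between the finger pads; the fingertips stand env.nose_length ahead of it and the grasp point (between the pads) lies 8 mm behind it (env.nose_length is the distance from the TCP to the fingertips, in m); z points along the fingers, y is the direction in which the jaws open and shut (so a half turn about z gives the same grasp; the last joint's range is limited). The gripper opens to 85 mm and grips with 20 to 120 N. Pads are 22 mm wide; open, the fingers measure 114 mm over their backs; the gripper's body (76 mm by 85 mm) begins 54 mm behind the grasp point. The pads swing forward as they close: fully open they stand 13 mm farther back than shut.
Start: joints at [1.104, 0.286, 1.577, -0, 1.279, -0.15], TCP at [0.21, 0.641, 0.242] pointing down, gripper open.
Joint ranges: [-2.77, 2.77], [-0.9, 2.22], [0.21, 2.48], [-1.53, 4.67], [0.24, 2.81], [-2.84, 2.84]. Speed limits (rad/s): [2.79, 2.79, 3.14, 3.14, 3.14, 3.14].

### API

Orientations are given as a unit quaternion [w, x, y, z].
In Python, from cell import env gives the robot as it stands. The module is installed in compiled form; this text tells all that it offers.
- The arm moves only by the tool send_rows, never from a script. Its argument "motion" is a list of rows, each an object with "translation": the shift along the tool's x, y, z in units of 25 mm (1.0 is 25 mm), a list of three; "yaw": the turn about the tool's z in degrees; "gripper": the opening, from -1 (shut) to 1 (fully open). A call has 1 to 12 rows; each row is the pose to reach, as a shift and turn from the pose commanded when the call began, along the tool's axes at that moment; what a row does not reach only later rows make up. A row lasts 1/10 s, in which the tool goes at most 50 mm and 8.59 degrees, less where a joint would pass 70% of its speed; a pose out of reach is approached as far as the arm can. A call with a gripper value outside its range is refused whole. The fingers move at their own pace and stop on an object; "newtons" is the grip in N (left out, the last holds). Time passes only in rows, so rows that repeat a pose let the fingers close. It gives the time, the measured TCP pose, the force and the opening at its end, in the units of the state.
- env.get_obs(): the state, without advancing time (a new reading comes with each control period).
- env.get_image(name): name is "scene" or "top" or "wrist"; returns a dict with "color" (384x512x3 uint8, red, green, blue), "fx", "fy", "cx", "cy" (pixels), "extrinsics" (4x4, takes a point from camera to world coordinates). Camera axes: x right, y up, looking along -z (the intrinsics and any distortion apply to the point x, -y, -z); pixel columns grow to the right and rows downward; lengths in m; the calibration is good to about 2 mm. A picture is of the moment at which its call begins. There is no depth.
- env.job_done(): hands the job in, once; it reports no verdict.
The state is a dict: "clock": time; "joint_positions": joint angles; "joint_vel": joint speeds; "effort": joint torques, N m; "position": TCP position; "ee_rot": TCP orientation; "force": force on the tool from outside, world axes, zero at the start; "moment": the same for the moment, N m; "finger_gap": opening from 0.0 (shut) to 1.0 (fully open).
Only numpy, scipy, OpenCV 4.12 (cv2) and the standard library are available. Lean on these libraries where they do the work, as an engineer would, in place of code of your own. Each camera call takes 0.05 s, during which the arm holds its last target. There are 200 camera calls.

### The job

On the bench mat two small castor wheels stand on their treads. With the fingers, push over the one with the red hub so that it falls flat on its side towards the yellow stop bar, then push it along the mat until its tyre touches the bar. Only push: do not pick it up; leave the blue-hubbed wheel standing and everything else where it is.

Things in the scene. Friction and masses are not known exactly. Their poses are not given: they have to be found in the camera images.
- bay: Fixed black rubber mat, x -44 to 220 mm, y +-155 mm, 4 mm thick. Origin on the bench surface, midway between the standing wheels; x runs along the mat to the yellow stop bar, z up. Wheels stand at x = 0, y = -75 and +75 mm, each tyre between two aluminium chocks (x +-15 mm, 12 mm wide, 8 mm high above the mat, 63 mm apart in y). A wheel tips sideways, along x, past its chocks.
- stop_face (a point): Middle of the foot of the stop bar's face towards the wheels: 204 mm along x from the bay's origin, at the mat's top (4 mm above the bench). The yellow bar is 16 mm thick, 310 mm long, its top 30 mm above the bench. Axes as the bay's.
- red_wheel_center (a point): Centre of the loose wheel with the red hub: black tyre 125 mm in diameter, 35 mm wide, flat sides, square tread. Its x axis is the axle, at the start level and along the bay's x, centre 66.5 mm above the bench, in one or other standing place. Lying flat its centre is 21.5 mm and its top 39 mm above the bench. Touching the bar, its centre is 62.5 mm before stop_face.
- red_wheel: The red-hubbed wheel itself, 0.3 to 0.5 kg; origin and axes as red_wheel_center. Pushed near its top along the bay's x it topples by itself once tipped about 16 degrees, and then lies with its centre about 80 mm along the bay's x. Lying, it slides along the mat at about 2 to 7 N.
- blue_wheel_center (a point): Centre of a like wheel with a blue hub, standing in the other place; to be left standing.
- screwdriver: Loose bystander: screwdriver with red handle, lying or standing right of the mat; leave it alone.
- wrench: Loose bystander: steel wrench, lying or standing right of the mat; leave it alone.
- mallet: Loose bystander: hammer with a wooden handle, lying or standing left of the mat; leave it alone.
- oil: Loose bystander: yellow oil bottle, 130 mm tall, lying or standing left of the mat; leave it alone.
- tin: Loose bystander: blue-labelled tin, 70 mm tall, lying or standing left of the mat; leave it alone.
- bearing: Loose bystander: steel ball bearing, 42 mm across, 12 mm high, lying or standing left of the mat; leave it alone.
- nut_bowl: Loose bystander: small steel bowl, 100 mm across, lying or standing right of the mat, near the robot; leave it alone.
Not all that is in view belongs to the job. What is shaped like the part that bears blue_wheel_center but green or orange is not meant.

How it is judged:
By the outcome, as a careful person would: the job done as asked, in the order asked, and still so for the second after the job is handed in, with the robot touching nothing.
It also fails if it takes over 37 s, if anything falls off the work surface, if the arm or the gripper's body presses on something with over 40 N, if the wrist force passes 120 N, or if a joint passes its speed limit or range.

## Working session

There is one attempt and no reset: what is moved stays moved. The work goes in short steps, Python scripts to look and compute and a tool call to move; the robot and the scene stay as the last step left them, time stands still between calls to the robot, and variables do not carry over. Pictures are saved under pics/ and viewed, about 8 in all and at most 12, crops included, and the job is handed in when it is done.

Besides the shell and the picture viewer there is one more tool, called after "Request:" as name(argument=value, ...) on one line, values as JSON. send_rows: Moves the arm, as the interface text tells. Its arguments: {"type":"object","properties":{"motion":{"type":"array","items":{"type":"object","properties":{"translation":{"type":"array","items":{"type":"number"}},"yaw":{"type":"number"},"gripper":{"type":"number"}}}},"newtons":{"type":"number"}},"required":["motion"]}

```bash
mkdir -p pics; cat > h.py <<'E'
import numpy as np, cv2
from cell import env
def snap(n,f):
    im=env.get_image(n); cv2.imwrite(f'pics/{f}.png',im['color'][:,:,::-1]); np.savez(f'pics/{f}.npz',**im); return im
def ray(im,u,v):
    T=np.array(im['extrinsics']); d=np.array([(u-im['cx'])/im['fx'],-(v-im['cy'])/im['fy'],-1.0])
    return T[:3,3],T[:3,:3]@d
def onz(im,u,v,z):
    o,d=ray(im,u,v); return o+d*(z-o[2])/d[2]
E
python3 - <<'E'
from h import *
o=env.get_obs(); print(o['clock'],o['position'],o['ee_rot'],o['force'],o['finger_gap'],env.nose_length)
a=snap('scene','s0');b=snap('top','t0')
print(a.keys(),{k:a[k] for k in a if k!='color'},{k:b[k] for k in b if k!='color'})
cv2.imwrite('pics/both.png',cv2.resize(np.hstack([a['color'],b['color']])[:,:,::-1],(800,300)))
E
```

```text
0.0 [0.20995571 0.64084051 0.24092338] [-3.62660537e-04  1.57734322e-01  9.87480856e-01 -1.14511901e-03] [0.18799237 0.37528419 0.2266606 ] 0.9998419197518127 0.011
dict_keys(['color', 'fx', 'fy', 'cx', 'cy', 'extrinsics']) {'fx': 456.65921384209685, 'fy': 456.65921384209685, 'cx': 254.10321087729568, 'cy': 194.94647703133435, 'extrinsics': array([[-0.28262859, -0.75427075,  0.59261852,  1.31495915],
       [ 0.95912645, -0.21316351,  0.18611223,  0.23688306],
       [-0.01405437,  0.62099674,  0.78368713,  1.14167488],
       [ 0.        ,  0.        ,  0.        ,  1.        ]])} {'fx': 458.7450468823051, 'fy': 458.7450468823051, 'cx': 265.28421929530157, 'cy': 200.41398368313102, 'extrinsics': array([[-0.01468089,  0.98476677, -0.17325959,  0.22159506],
       [-0.99984282, -0.01273543,  0.01233496, -0.02123753],
       [ 0.00994052,  0.17341344,  0.98479895,  1.66704336],
       [ 0.        ,  0.        ,  0.        ,  1.        ]])}
```

View pics/t0.png

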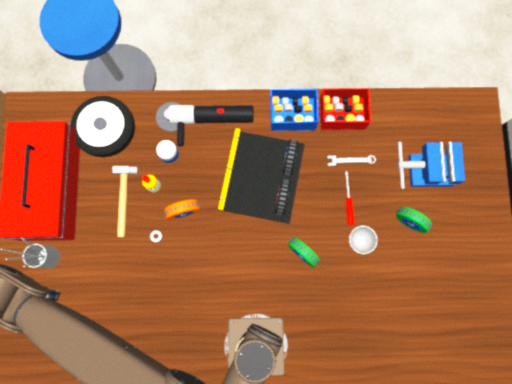

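View pics/s0.png

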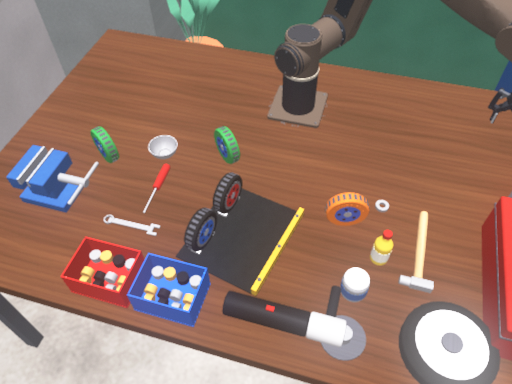

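The red wheel is the one nearer the robot: scene px (228,192), top px about (284,208). The blue one is at scene (201,229). The yellow bar in the top view runs from (237,130) to (221,209). Next I'll compute the bay frame.

```bash
python3 - <<'E'
from h import *
T=np.load('pics/t0.npz');S=np.load('pics/s0.npz')
def mask(im,lo,hi,box):
    h=cv2.cvtColor(im['color'],cv2.COLOR_RGB2HSV); m=cv2.inRange(h,lo,hi); k=np.zeros_like(m); x0,y0,x1,y1=box; k[y0:y1,x0:x1]=1; return m*k
def ends(im,box):
    m=mask(im,(22,120,120),(35,255,255),box); p=cv2.findNonZero(m)
    r=cv2.minAreaRect(p); b=cv2.boxPoints(r); return r,b
for im,box in((T,(205,120,250,220)),(S,(240,195,315,300))):
    r,b=ends(im,box); W=np.array([onz(im,u,v,.03)[:2] for u,v in b]); print(r); print(W.round(3)); c=W.mean(0)
    e=sorted([(W[i]-W[(i+1)%4]) for i in range(4)],key=np.linalg.norm); print('c',c,'len',np.linalg.norm(e[-1]),np.linalg.norm(e[0]),'dir deg',np.degrees(np.arctan2(e[-1][1],e[-1][0])))
# red hub in scene
for nm,lo,hi in(('red',(0,120,80),(8,255,255)),('blue',(105,120,60),(125,255,255))):
    m=mask(S,lo,hi,(185,170,245,250)); n,l,st,ce=cv2.connectedComponentsWithStats(m); 
    for i in range(1,n):
        if st[i,4]>15: print(nm,st[i],ce[i],onz(S,*ce[i],.0665).round(3))
crop=T['color'][115:230,200:320]; cv2.imwrite('pics/c.png',np.hstack([cv2.resize(crop,(480,460),interpolation=2)[:,:,::-1]]))
E
```

```text
((228.9982147216797, 168.60830688476562), (5.9480299949646, 83.18745422363281), 12.26477336883545)
[[0.482 0.132]
 [0.788 0.067]
 [0.782 0.046]
 [0.477 0.111]]
c [0.63213086 0.08900184] len 0.31249610034618885 0.0215214829731953 dir deg 168.04963809547826
((277.2794189453125, 248.86764526367188), (6.1739501953125, 95.52471923828125), 30.963756561279297)
[[0.783 0.052]
 [0.479 0.117]
 [0.487 0.135]
 [0.788 0.069]]
c [0.63404346 0.09346596] len 0.31006506089858415 0.01697012227697195 dir deg -12.087545290665975
red [227 184  12  23 140] [232.46428571 194.59285714] [ 0.518 -0.081  0.066]
blue [199 220  14  24 142] [205.73239437 231.21126761] [ 0.665 -0.113  0.066]
```

View pics/c.png

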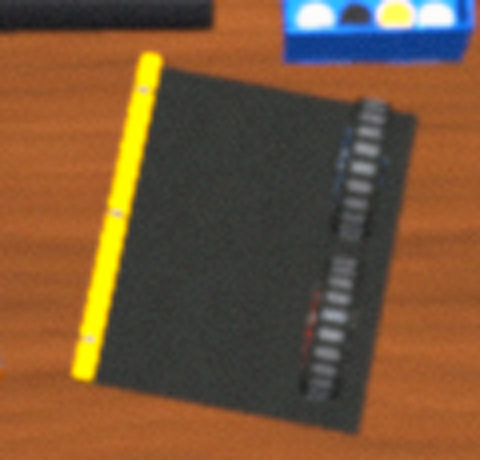

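Both views agree. The bay x axis is about (0.208, 0.978), and the red wheel's centre is about (0.516, -0.099). First I move to a waypoint, then behind the wheel with tool y parallel to the bar.

Request:
send_rows(motion=[{"translation":[-0.7,-0.6,0],"yaw":3,"gripper":0},{"translation":[-2,-1.7,0],"yaw":6,"gripper":0},{"translation":[-3.4,-2.9,0],"yaw":10,"gripper":0},{"translation":[-4.8,-4.1,0],"yaw":14,"gripper":0},{"translation":[-6.2,-5.3,0],"yaw":18,"gripper":0},{"translation":[-7.6,-6.5,0],"yaw":22,"gripper":0},{"translation":[-9,-7.7,0],"yaw":26,"gripper":0},{"translation":[-10.4,-8.9,0],"yaw":30,"gripper":0},{"translation":[-11.8,-10,0],"yaw":34,"gripper":0},{"translation":[-13,-11,0],"yaw":38,"gripper":0},{"translation":[-13.7,-11.6,0],"yaw":41,"gripper":0},{"translation":[-14,-11.9,0],"yaw":42,"gripper":0}])

```text
clock: 1.3
position: [0.4509, 0.2478, 0.2419]
ee_rot: [-0.0, 0.503, 0.864, -0.0]
force: [-1.1, -1.0, -0.1]
finger_gap: 0.501
```

Request:
send_rows(motion=[{"translation":[-0.7,-0.3,0],"yaw":2,"gripper":0},{"translation":[-2.0,-0.8,0],"yaw":6,"gripper":0},{"translation":[-3.5,-1.4,0],"yaw":10,"gripper":0},{"translation":[-5.0,-2.0,0],"yaw":14,"gripper":0},{"translation":[-6.6,-2.6,0],"yaw":18,"gripper":0},{"translation":[-8.2,-3.3,0],"yaw":22,"gripper":0},{"translation":[-9.8,-3.9,0],"yaw":27,"gripper":0},{"translation":[-11.4,-4.6,0],"yaw":32,"gripper":0},{"translation":[-12.9,-5.2,0],"yaw":36,"gripper":0},{"translation":[-14.2,-5.7,0],"yaw":40,"gripper":0},{"translation":[-15,-6.0,0],"yaw":41.6,"gripper":0},{"translation":[-15,-6.0,0],"yaw":41.6,"gripper":0}])

```text
clock: 2.5
position: [0.5069, -0.1518, 0.2419]
ee_rot: [-0.0, 0.776, 0.63, -0.0]
force: [-1.1, -0.3, -0.8]
finger_gap: 0.496
```

```bash
python3 - <<'E'
from h import *
o=env.get_obs(); print(o['clock'],o['position'],o['ee_rot'])
snap('wrist','w1')
E
```

```text
2.5 [ 0.50687805 -0.15181043  0.24193495] [-2.23998746e-04  7.76445397e-01  6.30184477e-01 -1.43624748e-04]
```

View pics/w1.png

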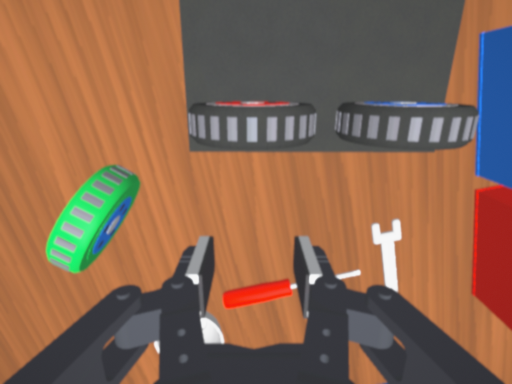

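The wrist view shows the red wheel spanning px 189–317 (centre 253), with the fingers centred on it and parallel to it. Next I descend and push near the top.

Request:
send_rows(motion=[{"translation":[0,0,0.8],"yaw":0,"gripper":0},{"translation":[0,0,2],"yaw":0,"gripper":0},{"translation":[0,0,3.2],"yaw":0,"gripper":0},{"translation":[0,0,4.4],"yaw":0,"gripper":0},{"translation":[0,0,5.2],"yaw":0,"gripper":0},{"translation":[0,0,5.2],"yaw":0,"gripper":0},{"translation":[0.3,0,5.2],"yaw":0,"gripper":0},{"translation":[0.6,0,5.2],"yaw":0,"gripper":0},{"translation":[0.8,0,5.2],"yaw":0,"gripper":0},{"translation":[0.95,0,5.2],"yaw":0,"gripper":0},{"translation":[1.1,0,5.2],"yaw":0,"gripper":0},{"translation":[1.25,0,5.2],"yaw":0,"gripper":0}])

```text
clock: 3.75
position: [0.5134, -0.1195, 0.1129]
ee_rot: [0.0, 0.776, 0.631, 0.0]
force: [-0.9, -0.2, 0.0]
finger_gap: 0.499
```

Request:
send_rows(motion=[{"translation":[0.15,0,0],"yaw":0,"gripper":0},{"translation":[0.3,0,0],"yaw":0,"gripper":0},{"translation":[0.45,0,0],"yaw":0,"gripper":0},{"translation":[0.6,0,0],"yaw":0,"gripper":0},{"translation":[0.75,0,0],"yaw":0,"gripper":0},{"translation":[0.9,0,0],"yaw":0,"gripper":0},{"translation":[1.05,0,0],"yaw":0,"gripper":0},{"translation":[1.2,0,0],"yaw":0,"gripper":0},{"translation":[1.2,0,0],"yaw":0,"gripper":0}])

```text
clock: 4.65
position: [0.5192, -0.0898, 0.1123]
ee_rot: [-0.0, 0.776, 0.631, -0.0]
force: [-0.1, -0.1, 0.3]
finger_gap: 0.495
```

```bash
python3 - <<'E'
from h import *
o=env.get_obs(); print(o['clock'],o['position'],o['force'])
snap('wrist','w2');snap('scene','s2')
a=cv2.imread('pics/w2.png');b=cv2.imread('pics/s2.png')[130:322,130:386]
cv2.imwrite('pics/v2.png',np.hstack([cv2.resize(a,(400,300)),cv2.resize(b,(400,300))]))
E
```

```text
4.65 [ 0.51919805 -0.08977548  0.11227301] [-0.13164049 -0.06222419  0.30739911]
```

View pics/v2.png

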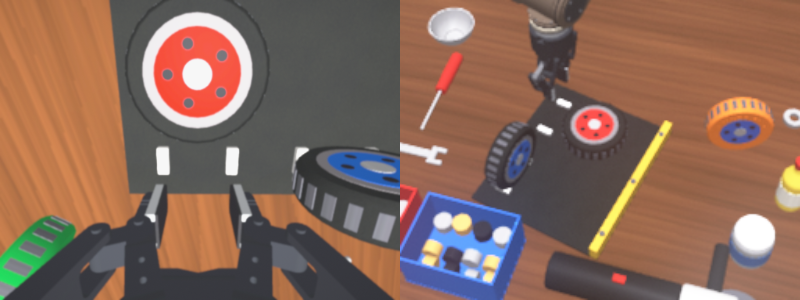

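The red wheel lies flat with its hub facing up, and the blue one still stands. In the wrist view the red hub is about 196,73 (half-scale) and the fingers are centred near 200. Next I'll measure the hub centre.

```bash
cat >> h.py <<'E'
bx=np.array([.208,.978]);by=np.array([-.978,.208]);R0=np.array([.516,-.099])
def hub(im):
    h=cv2.cvtColor(im['color'],cv2.COLOR_RGB2HSV); m=cv2.inRange(h,(0,130,80),(6,255,255))|cv2.inRange(h,(175,130,80),(179,255,255))
    best=None
    for c in cv2.findContours(m,cv2.RETR_EXTERNAL,cv2.CHAIN_APPROX_NONE)[0]:
        if len(c)<15: continue
        e=cv2.fitEllipse(c); p=onz(im,*e[0],.039)[:2]
        if np.linalg.norm(p-R0-.1*bx)<.09 and (best is None or len(c)>best[0]): best=(len(c),e,p)
    p=best[2]; print(best[1],p.round(4),'bay rel x,y mm',((p-R0)@bx*1e3).round(1),((p-R0)@by*1e3).round(1)); return p
E
python3 - <<'E'
from h import *
for f in('w2','s2'): hub(np.load(f'pics/{f}.npz'))
p=np.array([.5192,-.0898])-R0; print(p@bx,p@by)
E
```

```text
((252.0380401611328, 91.47122192382812), (109.6650619506836, 115.0032958984375), 179.23016357421875) [ 0.5344 -0.0108] bay rel x,y mm 90.1 0.3
((253.97105407714844, 209.24717712402344), (18.21646499633789, 22.814292907714844), 87.94711303710938) [ 0.5339 -0.0099] bay rel x,y mm 90.9 1.1
0.009663199999999995 -0.0012159999999999812
```

Request:
send_rows(motion=[{"translation":[-0.4,0,0],"yaw":0,"gripper":0},{"translation":[-0.9,0,0],"yaw":0,"gripper":0},{"translation":[-1.3,0,0],"yaw":0,"gripper":0},{"translation":[-1.3,0,0.8],"yaw":0,"gripper":0},{"translation":[-1.3,0,1.8],"yaw":0,"gripper":0},{"translation":[-1.3,0,2.7],"yaw":0,"gripper":0},{"translation":[-1.3,0,3.25],"yaw":0,"gripper":0},{"translation":[-1.3,0,3.25],"yaw":0,"gripper":0}])

```text
clock: 5.55
position: [0.5108, -0.1221, 0.029]
ee_rot: [-0.002, 0.776, 0.631, -0.001]
force: [-0.5, 0.3, 0.2]
finger_gap: 0.498
```

Request:
send_rows(motion=[{"translation":[0.4,0,0],"yaw":0,"gripper":0},{"translation":[0.9,0,0],"yaw":0,"gripper":0},{"translation":[1.3,0,0],"yaw":0,"gripper":0},{"translation":[1.55,0,0],"yaw":0,"gripper":0},{"translation":[1.75,0,0],"yaw":0,"gripper":0},{"translation":[1.95,0,0],"yaw":0,"gripper":0},{"translation":[2.15,0,0],"yaw":0,"gripper":0},{"translation":[2.35,0,0],"yaw":0,"gripper":0},{"translation":[2.55,0,0],"yaw":0,"gripper":0},{"translation":[2.75,0,0],"yaw":0,"gripper":0},{"translation":[2.95,0,0],"yaw":0,"gripper":0},{"translation":[3.1,0,0],"yaw":0,"gripper":0}])

```text
clock: 6.75
position: [0.5288, -0.0462, 0.0315]
ee_rot: [0.001, 0.776, 0.631, 0.0]
force: [-0.8, -4.8, 4.8]
finger_gap: 0.5
```

```bash
python3 - <<'E'
from h import *
o=env.get_obs(); p=o['position'];print(p,(p[:2]-R0)@bx,(p[:2]-R0)@by,o['force'])
a=snap('wrist','w3');b=snap('scene','s3');hub(a);hub(b)
cv2.imwrite('pics/v3.png',np.hstack([cv2.resize(cv2.imread('pics/w3.png'),(400,300)),cv2.resize(cv2.imread('pics/s3.png')[130:322,130:386],(400,300))]))
E
```

```text
[ 0.52883728 -0.04615383  0.03148047] 0.054353707329184944 -0.001562857211538796 [-0.78103744 -4.83913888  4.81665751]
((253.4826202392578, 114.3847427368164), (179.2505340576172, 183.1097412109375), 0.3542942702770233) [0.5434 0.0246] bay rel x,y mm 126.6 -1.0
((264.27203369140625, 214.04832458496094), (18.495075225830078, 23.434249877929688), 91.33930969238281) [0.5426 0.0247] bay rel x,y mm 126.5 -0.3
```

View pics/v3.png

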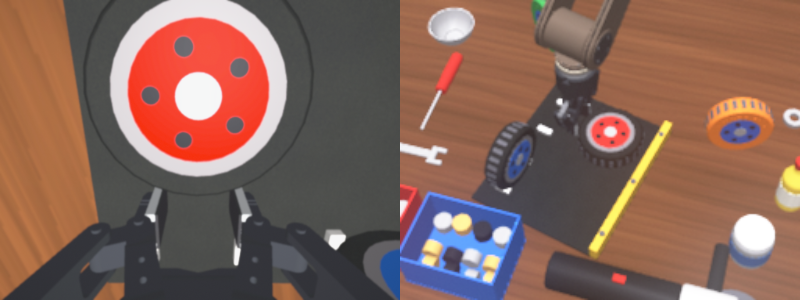

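The wheel is being pushed straight; its hub is at about 126.5 mm of 141, with a 4.8 N sliding force. Now I finish slowly, watching the force.

Request:
send_rows(motion=[{"translation":[0.12,0,0],"yaw":0,"gripper":0},{"translation":[0.24,0,0],"yaw":0,"gripper":0},{"translation":[0.34,0,0],"yaw":0,"gripper":0},{"translation":[0.42,0,0],"yaw":0,"gripper":0},{"translation":[0.46,0,0],"yaw":0,"gripper":0},{"translation":[0.48,0,0],"yaw":0,"gripper":0}])

```text
clock: 7.45
position: [0.5308, -0.0344, 0.0311]
ee_rot: [-0.0, 0.776, 0.631, -0.0]
force: [-1.0, -5.1, 3.8]
finger_gap: 0.498
```

Request:
send_rows(motion=[{"translation":[0.03,0,0],"yaw":0,"gripper":0},{"translation":[0.06,0,0],"yaw":0,"gripper":0}])

```text
clock: 7.65
position: [0.531, -0.033, 0.0311]
ee_rot: [-0.0, 0.776, 0.631, -0.0]
force: [-0.8, -4.5, 4.2]
finger_gap: 0.496
```

Request:
send_rows(motion=[{"translation":[0.03,0,0],"yaw":0,"gripper":0},{"translation":[0.06,0,0],"yaw":0,"gripper":0}])

```text
clock: 7.85
position: [0.5313, -0.0316, 0.0311]
ee_rot: [-0.0, 0.776, 0.631, -0.0]
force: [-1.1, -4.4, 4.0]
finger_gap: 0.503
```

Request:
send_rows(motion=[{"translation":[0.03,0,0],"yaw":0,"gripper":0},{"translation":[0.06,0,0],"yaw":0,"gripper":0}])

```text
clock: 8.05
position: [0.5316, -0.0305, 0.0311]
ee_rot: [0.0, 0.776, 0.631, -0.001]
force: [-1.6, -8.6, 4.1]
finger_gap: 0.501
```

Request:
send_rows(motion=[{"translation":[0.03,0,0],"yaw":0,"gripper":0},{"translation":[0.06,0,0],"yaw":0,"gripper":0}])

```text
clock: 8.25
position: [0.5316, -0.0304, 0.0312]
ee_rot: [0.001, 0.775, 0.632, -0.002]
force: [-3.4, -13.0, 5.2]
finger_gap: 0.502
```

The force rose to 13 N and the tool stalled, so the wheel is against the bar. I'm backing away and lifting.

Request:
send_rows(motion=[{"translation":[-0.05,0,0],"yaw":0,"gripper":0},{"translation":[-0.15,0,0],"yaw":0,"gripper":0},{"translation":[-0.4,0,0],"yaw":0,"gripper":0},{"translation":[-0.9,0,0],"yaw":0,"gripper":0},{"translation":[-1.4,0,0],"yaw":0,"gripper":0},{"translation":[-1.8,0,-0.5],"yaw":0,"gripper":0},{"translation":[-2.2,0,-1.5],"yaw":0,"gripper":0},{"translation":[-2.4,0,-3],"yaw":0,"gripper":0},{"translation":[-2.4,0,-4.5],"yaw":0,"gripper":0},{"translation":[-2.4,0,-5.5],"yaw":0,"gripper":0},{"translation":[-2.4,0,-6],"yaw":0,"gripper":0},{"translation":[-2.4,0,-6],"yaw":0,"gripper":0}])

```text
clock: 9.45
position: [0.5208, -0.0882, 0.1837]
ee_rot: [0.002, 0.776, 0.631, 0.001]
force: [-0.5, 0.5, -0.2]
finger_gap: 0.497
```

```bash
python3 - <<'E'
from h import *
o=env.get_obs(); print(o['clock'],o['position'],o['force'])
a=snap('wrist','w4');b=snap('scene','s4');hub(a);hub(b)
cv2.imwrite('pics/v4.png',np.hstack([cv2.resize(cv2.imread('pics/w4.png'),(400,300)),cv2.resize(cv2.imread('pics/s4.png')[130:322,130:386],(400,300))]))
E
```

```text
9.45 [ 0.52083641 -0.08815325  0.18367271] [-0.49864479  0.50110923 -0.24559012]
((251.07594299316406, 34.77738571166992), (80.90950775146484, 89.76077270507812), 89.31964874267578) [0.5448 0.0344] bay rel x,y mm 136.5 -0.4
((268.8057556152344, 215.9589080810547), (18.522539138793945, 23.54147720336914), 90.40351104736328) [0.5456 0.0396] bay rel x,y mm 141.7 -0.2
```

View pics/v4.png

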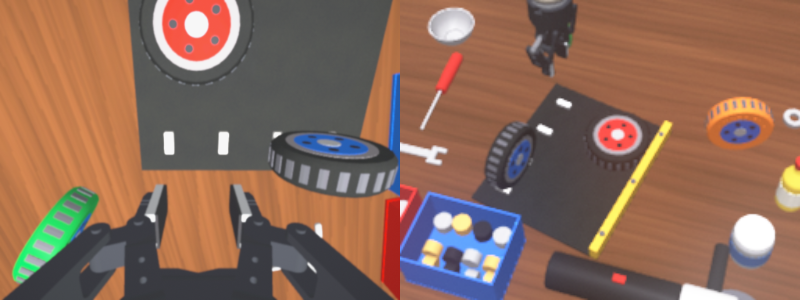

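The scene camera puts the hub at 141.7 mm against a target of about 141. The wrist fit is clipped at the image edge, so I'm ignoring it. One closer look at the tyre/bar contact from above.

Request:
send_rows(motion=[{"translation":[0.6,0,-0.3],"yaw":0,"gripper":0},{"translation":[1.5,0,-0.6],"yaw":0,"gripper":0},{"translation":[2.5,0,-1],"yaw":0,"gripper":0},{"translation":[3.4,0,-1],"yaw":0,"gripper":0},{"translation":[4,0,-1],"yaw":0,"gripper":0},{"translation":[4,0,-1],"yaw":0,"gripper":0},{"translation":[4,0,-1],"yaw":0,"gripper":0}])

```text
clock: 10.25
position: [0.5396, 0.0109, 0.2051]
ee_rot: [-0.001, 0.775, 0.631, -0.001]
force: [0.2, -0.3, 0.2]
finger_gap: 0.501
```

```bash
python3 - <<'E'
from h import *
a=snap('wrist','w5');p=hub(a)
h=cv2.cvtColor(a['color'],cv2.COLOR_RGB2HSV); m=cv2.inRange(h,(22,120,100),(35,255,255)); u=int(a['cx']); 
col=np.where(m[:,252])[0]; print(col.min(),col.max(),[((onz(a,252,v,.03)[:2]-R0)@bx*1e3).round(1) for v in (col.min(),col.max())])
E
```

```text
((254.28836059570312, 145.46865844726562), (69.63556671142578, 70.47429656982422), 88.599853515625) [0.5455 0.0378] bay rel x,y mm 140.0 -0.4
63 81 [np.float64(217.7), np.float64(201.5)]
```

View pics/w5.png

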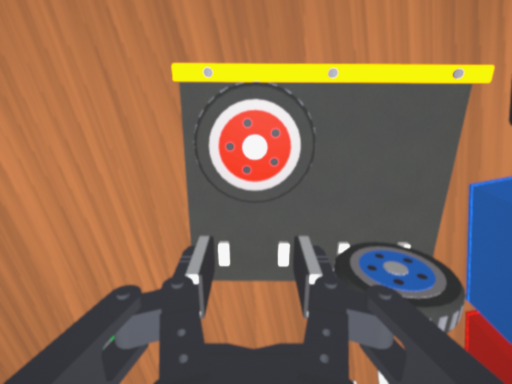

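```bash
python3 - <<'E'
from h import *
a=np.load('pics/s0.npz')['color'];b=snap('scene','s6');hub(b);b=b['color']
for im in(a,b):
    m=cv2.inRange(cv2.cvtColor(im,cv2.COLOR_RGB2HSV),(105,120,60),(125,255,255))[205:250,185:225]; print('blue',m.astype(bool).sum(),np.argwhere(m).mean(0))
d=cv2.absdiff(a,b).max(2)>60; n,l,st,c=cv2.connectedComponentsWithStats(d.astype('uint8')); print([tuple(s) for s in st[1:] if s[4]>25])
print(env.job_done())
E
```

```text
((268.8057556152344, 215.9589080810547), (18.522539138793945, 23.54147720336914), 90.40351104736328) [0.5456 0.0396] bay rel x,y mm 141.7 -0.2
blue 142 [26.21126761 20.73239437]
blue 138 [26.38405797 20.6884058 ]
[(np.int32(267), np.int32(0), np.int32(58), np.int32(61), np.int32(1744)), (np.int32(485), np.int32(0), np.int32(27), np.int32(22), np.int32(311)), (np.int32(315), np.int32(18), np.int32(25), np.int32(20), np.int32(322)), (np.int32(312), np.int32(42), np.int32(35), np.int32(21), np.int32(419)), (np.int32(257), np.int32(55), np.int32(17), np.int32(9), np.int32(41)), (np.int32(243), np.int32(58), np.int32(57), np.int32(35), np.int32(743)), (np.int32(316), np.int32(66), np.int32(54), np.int32(22), np.int32(642)), (np.int32(293), np.int32(77), np.int32(9), np.int32(4), np.int32(26)), (np.int32(282), np.int32(78), np.int32(10), np.int32(22), np.int32(98)), (np.int32(488), np.int32(89), np.int32(24), np.int32(34), np.int32(337)), (np.int32(232), np.int32(106), np.int32(52), np.int32(80), np.int32(1163)), (np.int32(277), np.int32(108), np.int32(11), np.int32(12), np.int32(74)), (np.int32(246), np.int32(127), np.int32(26), np.int32(10), np.int32(68)), (np.int32(213), np.int32(175), np.int32(29), np.int32(30), np.int32(209)), (np.int32(230), np.int32(186), np.int32(10), np.int32(14), np.int32(62)), (np.int32(254), np.int32(204), np.int32(31), np.int32(25), np.int32(620))]
the job is handed in; nothing more can be done
None
```

The red-hubbed wheel was pushed over towards the yellow bar with half-open fingers, then slid flat along the mat until its tyre touched the bar. It was never gripped. I backed the arm off and lifted it clear, then handed the job in at about 10 s on the robot's clock.

**Contact with the bar:** sliding took about 5 N. At the bar the force rose to about 13 N and the tool stopped moving. After I backed off, the wrist view put the wheel's centre 61.5 mm before the bar's face. The scene camera gave about 62 mm. Touching is 62.5 mm, so both agree to about 1 mm.

**Rest of the scene:** the blue wheel's hub is at the same place in the scene image as at the start (within 0.2 px), so it is still standing. The before/after picture difference shows changes only at the arm and the red wheel's old and new places.

**Check that disagreed:** one wrist fit gave the centre at 136.5 mm along the bay instead of about 141 mm. The hub was cut off at the image edge there, so I replaced it with the closer view above.

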